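Close the air cleaner of a small engine

TASK

The new filter element is already in the small engine's black air-cleaner base: put the grey cover back on it. Swing the wire clip at the front out of the way, hook the cover's two rear tabs under the bridge at the back of the base with the cover tilted, swing its front down until it sits flush all round, then flip the wire clip back over the cover's front edge, fully shut. Leave the other tools and things on the bench where they are.

Things in the scene. Friction and masses are not known exactly. Their poses are not given: they have to be found in the camera images.
- airbox: Fixed black air-cleaner base on a plywood board 240x170x18. Origin: centre of the board's underside; z up, x from the front (wire clip) to the rear (bridge), y left. Open box, outside 140 (x) x 110 (y), walls 6, rim at z 80; the pleated filter in it reaches z 61. Hose stub on the -y side to y -88, z 70. Cover seated = its origin at (0, 0, 71) here, axes parallel. All in mm.
- bridge (a point): Bridge plate outside the rear wall, mid-thickness, rim height: (75.25, 0, 80) in the airbox frame, axes parallel. Plate x 72.5 to 78, 104 wide (y), top at z 94, with two windows 30 wide centred at y -30 and +30, open from z 68 to 87.5 (airbox z, mm). The cover's tabs go through these from the front.
- cover: Loose grey cover, 0.16 kg, right way up on the bench. Origin: centre of its underside; z up, x towards its two tabs (rear), y left. Locating rim under it 9 deep, goes inside the base with 2 play all round: 120x90 up to z 4, then 124x94. Flange z 9 to 13, x -74 to 69, y +-57, rests on the base's rim. Dome up to z 23 over x -32 to 60, y +-46. In mm.
- cover_tabs (a point): Midway between the outer ends of the two flat tabs, mid-thickness: (83, 0, 11) in the cover frame, axes parallel. Tabs 22 wide, centred at y -30 and +30, z 9 to 13, x 69 to 83 (mm). Lowered level they land on top of the bridge; with tabs low and front high by 0.2 to 0.4 rad they slide into the windows; then swing the front down.
- cover_grip (a point): Top middle of the cover's upright grip rib: (0, 0, 49) in the cover frame, axes parallel. Rib 13 mm thick (x), 70 mm long (y), 26 mm high above the dome: grip it across x.
- bail (a joint): Angle (rad) of the steel wire clip at the front: 0 = shut, wire over the cover's front edge, thumb tab upright; grows as it swings out to the front, up to 1.0. Hinge line along y through (-80, 0, 62) mm of the airbox frame, held in lugs reaching z 68, x -84 mm. Stiff hinge (0.04 N m): stays where left. Beyond 0.6 the cover can pass; it starts nearly shut.
- bail_tab (a point): Middle of the clip's flat thumb tab, 39.5 mm from the hinge line; shut: (-80, 0, 101.5) mm of the airbox frame. z points from the hinge line along the tab, x to its rear face. Tab 36 mm wide, 2.6 mm thick, from 25 to 56 mm off the hinge line. Push its rear face to open, its front face to shut, along its arc: well open it binds on a level push, so lift as it comes up.
- bail_wire (a point): Middle of the clip's wire crossbar (40 mm long, 4.4 mm thick), 14 mm behind the tab's plane, 25.5 mm from the hinge line; shut: (-66, 0, 87.5) mm of the airbox frame, 1.3 mm above a seated cover's flange. Axes as bail_tab.
- ratchet: Bystander: ratchet, loose on the bench; origin at the centre of its underside. Not to be moved.
- tape: Bystander: tape measure, loose on the bench; origin at the centre of its underside. Not to be moved.
- pliers: Bystander: pliers, loose on the bench; origin at the centre of its underside. Not to be moved.

How it is judged:
By the outcome, as a careful person would: the job done as asked, in the order asked, and still so for the second after the job is handed in, with the robot touching nothing.
It also fails if it takes over 64 s, if anything falls off the work surface, if the arm or the gripper's body presses on something with over 40 N, if the wrist force passes 120 N, or if a joint passes its speed limit or range.

ROBOT

A 6-joint arm with a two-finger parallel gripper is mounted at the origin on a cart in front of the work surface, level with it; the furniture and walls round the work are solid. World frame = base frame: x ahead of the robot, y to its left, z up, the work surface at z = 0. Lengths are in mm, angles in rad, forces in N, time in s.
With the tool pointing down it reaches from about 250 to 800 mm from the base axis. Payload 3.9 kg.
Tool frame: the origin (TCP) lies at the centre of the arm's flange, where the gripper is bolted on; the fingertips stand 173 mm ahead of it and the grasp point (between the pads) lies 155 mm ahead of it; z points along the fingers, y is the direction in which the jaws open and shut (so a half turn about z gives the same grasp; the last joint's range is limited). The gripper opens to 85 mm and grips with 20 to 120 N. Pads are 22 mm wide; open, the fingers measure 114 mm over their backs; the gripper's body (76 mm by 85 mm) begins 54 mm behind the grasp point. The pads swing forward as they close: fully open they stand 13 mm farther back than shut.
Start: joints at [1.214, 0.26, -0.138, 1.173, 0, 1.571], TCP at [183.366, 491.928, 404.704] pointing down, gripper open.
Joint ranges: [-2.78, 2.78], [-0.83, 1.72], [-1.28, 1.37], [-1.9, 2.12], [-1.57, 1.48], [-3.14, 3.14]. Speed limits (rad/s): [2.57, 2.57, 3.14, 3.14, 3.14, 3.14].

INTERFACE

Orientations are given as a unit quaternion [x, y, z, w].
In Python, from station import r gives the robot as it stands.
- The arm moves only by the shell command python3 -m handwheel 'ROWS' [OPENING]. ROWS is JSON, one flat list of numbers, 4 for each row, row after row: the shift along the tool's x, y, z in cm, then the turn about the tool's z in rad. A call has 1 to 20 rows; each row is the pose to reach, as a shift and turn from the pose commanded when the call began, along the tool's axes at that moment; what a row does not reach only later rows make up. A row lasts 1/12 s, in which the tool goes at most 41.7 mm and 7.16 degrees, less where a joint would pass 70% of its speed; a pose out of reach is approached as far as the arm can. A call with a gripper value outside its range is refused whole. OPENING is the finger opening in cm, from 0 to 8.54, set as the call begins (- or left out, the last holds). The fingers move at their own pace and stop on an object; the grip force is fixed at half the most. Time passes only in rows, so rows that repeat a pose let the fingers close. It gives the time, the measured TCP pose, the force and the opening at its end, in the units of the state.
- r.sense(): the state, without advancing time (a new reading comes with each control period).
- r.camera(name): name is "scene" or "top"; returns (picture, depth): 384x512x3 uint8, blue, green, red; 384x512 float32, mm along the optical axis (not along the pixel's ray), 0 where there is no reading.
- r.calibration(name): a dict with "fx", "fy", "cx", "cy" (pixels), "k1" (the pictures are not rectified: a ray, as slopes to the right and down, at radius r is drawn at 1 + k1 r^2 times it, then the intrinsics apply), "eye" and "orientation" of the camera in the world. Camera axes: x right, y up, looking along -z (the intrinsics and any distortion apply to the point x, -y, -z); pixel columns grow to the right and rows downward; lengths in mm; the calibration is good to about 2 mm. A picture is of the moment at which its call begins. calibration takes no time and is no camera call.
- r.hand_in(): hands the job in, once; it reports no verdict.
Trained networks look in the newest picture that a camera, given by its name, has taken for a name from the list of things; names that differ only in an ending like _2 or _b are one class to them, and where a whole thing is asked for, a point or a joint stands for the part that bears it (a point fixed in the world has none). Each returns a list of dicts, best first, with "confidence" (0 to 1); they miss things now and then, are a little off and sometimes report something else, mostly with a low value. They report only what shows in the picture. A call takes as long as a camera call.
- r.recognise(name, camera): "rect" ([left, top, right, bottom] in pixels, round what is visible of it).
- r.cut_out(name, camera): "pixels" (384x512 bool, what is visible of it) and "rect" ([left, top, right, bottom] in pixels, round what is visible of it).
The state is a dict: "clock": time; "joint_pos": joint angles; "dq": joint speeds; "joint_efforts": joint torques, N m; "position": TCP position; "orientation": TCP orientation; "contact_force": force on the tool from outside, world axes, zero at the start; "wrist_torque": the same for the moment, N m; "grip_width": finger opening in mm.
Only numpy, scipy, OpenCV 4.12 (cv2) and the standard library are available. Lean on these libraries where they do the work, as an engineer would, in place of code of your own. Each camera call takes 0.05 s, during which the arm holds its last target. There are 200 camera calls.

## Working session

There is one attempt and no reset: what is moved stays moved. The work goes in short steps, Python scripts to look and compute and a shell command to move; the robot and the scene stay as the last step left them, time stands still between calls to the robot, and variables do not carry over. Pictures are saved under pics/ and viewed, about 8 in all and at most 12, crops included, and the job is handed in when it is done.

```bash
ls; mkdir -p pics; cat > h.py <<'E'
from station import r
import numpy as np, cv2
from scipy.spatial.transform import Rotation as R
def cloud(cam):
    img,d=r.camera(cam); c=r.calibration(cam)
    v,u=np.mgrid[0:384,0:512].astype(float)
    xd=np.stack([(u-c['cx'])/c['fx'],(v-c['cy'])/c['fy']],-1)
    x=xd.copy()
    for _ in range(10): x=xd/(1+c['k1']*(x**2).sum(-1,keepdims=True))
    P=np.stack([x[...,0]*d,-x[...,1]*d,-d],-1)
    W=P@R.from_quat(c['orientation']).as_matrix().T+np.array(c['eye'])
    W[d==0]=np.nan
    return img,W
def proj(cam,p):
    c=r.calibration(cam)
    q=R.from_quat(c['orientation']).inv().apply(np.atleast_2d(p)-np.array(c['eye']))
    s=np.stack([q[:,0]/-q[:,2],-q[:,1]/-q[:,2]],-1)
    s=s*(1+c['k1']*(s**2).sum(-1,keepdims=True))
    return s*[c['fx'],c['fy']]+[c['cx'],c['cy']]
E
python3 - <<'E'
from h import *
s=r.sense();print(s)
ims=[]
for cam in ['scene','top']:
    img,W=cloud(cam); np.save(cam+'.npy',W); cv2.imwrite(cam+'.png',img)
    print(cam,r.calibration(cam))
    for n in ['airbox','cover','bail','ratchet','tape','pliers']:
        for o in r.cut_out(n,cam)[:1]:
            p=W[o['pixels']]; print(n,round(o['confidence'],2),o['rect'],np.nanmedian(p,0).round(),np.nanmin(p,0).round(),np.nanmax(p,0).round())
    cv2.imwrite(f'pics/{cam}0.png',cv2.resize(img,(768,576),interpolation=cv2.INTER_CUBIC))
E
```

```text
pics
{'clock': 0.0, 'joint_pos': array([ 1.21403323e+00,  2.60677395e-01, -1.39399617e-01,  1.17269521e+00,
       -1.87419852e-05,  1.57076009e+00]), 'dq': array([-4.71771855e-04,  6.43777584e-05,  4.78703155e-04, -3.54993586e-04,
        3.37773599e-04,  1.71833190e-03]), 'joint_efforts': array([ 6.98646854e-04, -4.05676246e+01,  2.53922957e+01,  1.89776224e-02,
       -2.45045533e-05,  5.26611672e-06]), 'position': array([183.23220956, 491.61109027, 403.8564824 ]), 'orientation': array([ 1.77419108e-01,  9.84134891e-01, -9.73929242e-04, -1.66093579e-04]), 'contact_force': array([ 0.33100296,  0.039152  , -0.4866614 ]), 'wrist_torque': array([ 0.00188015, -0.01217158, -0.01793117]), 'grip_width': 85.70218851449977}
scene {'fx': 387.2984762968061, 'fy': 387.2984762968061, 'cx': 258.3556978875971, 'cy': 195.3899591205259, 'k1': -0.11374757610466345, 'eye': array([ -99.75628153, 1191.82079086,  643.95178712]), 'orientation': array([-0.147172  ,  0.51764519,  0.81011755, -0.23257991])}
airbox 0.66 [238.9, 168.7, 296.2, 204.0] [594.  -1.  49.] [ 210. -305.   -1.] [771. 557. 349.]
cover 
[... 497 characters left out ...]
.1890492126736, 'cx': 251.5694248539328, 'cy': 190.3056481456224, 'k1': -0.10098075491004294, 'eye': array([ 263.02031109,  170.73434434, 1672.1875377 ]), 'orientation': array([-0.06770008,  0.05518081,  0.70586972, -0.7029365 ])}
airbox 0.67 [299.4, 145.7, 355.0, 218.2] [581. -54.  37.] [ 465. -151.   -7.] [720.  36. 121.]
cover 0.69 [198.1, 169.1, 235.6, 217.1] [536. 313.  18.] [459. 253.  -5.] [625. 379.  58.]
ratchet 0.95 [111.1, 217.4, 175.4, 235.7] [430. 578.  22.] [389. 455. -10.] [465. 678.  42.]
tape 0.66 [148.3, 172.1, 170.4, 192.2] [576. 513.  56.] [544. 482.   7.] [610. 550.  73.]
pliers 0.53 [348.1, 234.9, 400.3, 256.5] [ 370. -232.   13.] [ 328. -305.   -5.] [ 388. -125.   25.]
```

```bash
python3 - <<'E'
import cv2,numpy as np
t=cv2.imread('top.png');s=cv2.imread('scene.png')
a=cv2.resize(t[130:260,100:410],(775,325),interpolation=cv2.INTER_CUBIC)
b=cv2.resize(s[150:265,180:370],(435,263),interpolation=cv2.INTER_CUBIC)
c=np.zeros((600,775,3),np.uint8);c[:325]=a;c[330:593,:435]=b
cv2.imwrite('pics/v1.png',c)
E
```

```text
(no output)
```

View pics/v1.png

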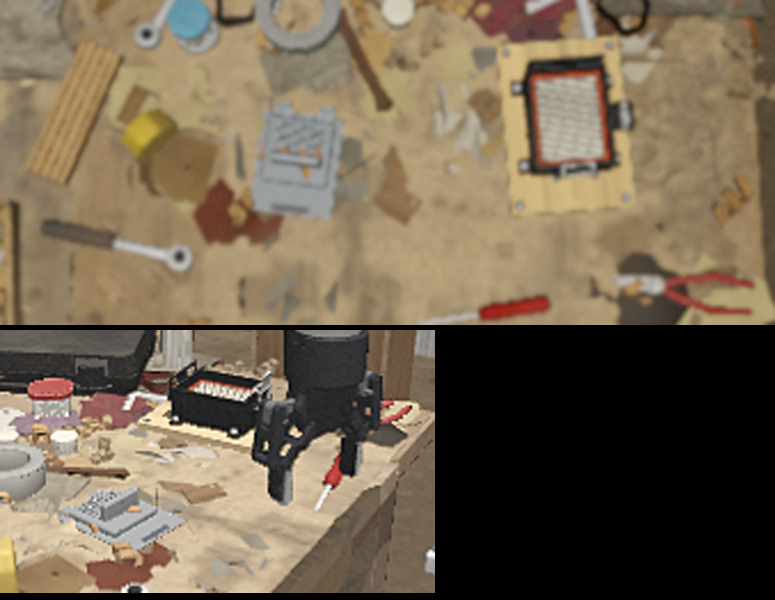

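```bash
cat > fit.py <<'E'
from h import *
from scipy.optimize import minimize
def box(x0,x1,y0,y1,z0,z1): return np.array([[x,y,z] for x in(x0,x1) for y in(y0,y1) for z in(z0,z1)],float)
AIR=[box(-120,120,-85,85,0,18),box(-70,70,-55,55,18,80),box(72.5,78,-52,52,60,94),box(-40,40,-88,-55,30,70)]
AIR[3]=box(-20,20,-88,-55,30,70)
COV=[box(-60,60,-45,45,0,9),box(-74,69,-57,57,9,13),box(69,83,-41,-19,9,13),box(69,83,19,41,9,13),box(-32,60,-46,46,13,23),box(-6.5,6.5,-35,35,23,49)]
S=4
def sil(cam,boxes,T,roi):
    m=np.zeros(((roi[3]-roi[1])*S,(roi[2]-roi[0])*S),np.uint8)
    for b in boxes:
        q=(proj(cam,T(b))+.5-roi[:2])*S
        cv2.fillConvexPoly(m,cv2.convexHull((q*16).round().astype(np.int32)),1,shift=4)
    return m
def fit(masks,boxes,x0):
    T=lambda p:(lambda b:b@np.array([[np.cos(p[2]),np.sin(p[2]),0],[-np.sin(p[2]),np.cos(p[2]),0],[0,0,1]])+[p[0],p[1],0])
    data=[]
    for cam,m in masks.items():
        v,u=np.nonzero(m); roi=[u.min()-15,v.min()-15,u.max()+15,v.max()+15]
        mm=cv2.resize(m[roi[1]:roi[3],roi[0]:roi[2]].astype(np.float32),None,fx=S,fy=S,interpolation=cv2.INTER_LINEAR)>.5
        data.append((cam,mm,roi))
    def cost(q):
        p=[q[0],q[1],q[2]/100]; c=0
        for cam,mm,roi in data:
            s=sil(cam,boxes,T(p),roi)>0
            c+=1-(s&mm).sum()/(s|mm).sum()
        return c
    best=min((minimize(cost,[x0[0],x0[1],y*100],method='Nelder-Mead',options=dict(initial_simplex=np.array([[x0[0],x0[1],y*100],[x0[0]+15,x0[1],y*100],[x0[0],x0[1]+15,y*100],[x0[0],x0[1],y*100+10]]))) for y in (x0[2]-.1,x0[2],x0[2]+.1)),key=lambda o:o.fun)
    return [best.x[0],best.x[1],best.x[2]/100],best.fun,T
E
cat > go.py <<'E'
from fit import *
big={}
for cam in ['top','scene']:
    r.camera(cam)
    for n,B,x0 in [('airbox',AIR,(590,-60,.08)),('cover',COV,(540,316,-.1))]:
        o=r.cut_out(n,cam)
        if not o: print(n,cam,'none');continue
        m=o[0]['pixels'].astype(np.uint8); k,l,st,_=cv2.connectedComponentsWithStats(m); m=l==1+st[1:,4].argmax()
        p,c,T=fit({cam:m},B,x0); print(n,cam,np.round(p,3),c); big[n,cam]=m
for n,B,x0 in [('cover',COV,(540,316,-.1))]:
    p,c,T=fit({k[1]:v for k,v in big.items() if k[0]==n},B,x0);print(n,p,c)
E
python3 go.py
```

```text
airbox top [ 5.9e+02 -6.0e+01 -2.0e-02] 1.0
cover top [ 5.40875e+02  3.15818e+02 -1.34000e-01] 0.05626553844811799
airbox scene [ 5.99296e+02 -6.29960e+01  1.04000e-01] 0.2596840659340659
cover scene [ 5.42874e+02  3.15804e+02 -1.28000e-01] 0.1545172163108849Traceback (most recent call last):
  File "go.py", line 11, in <module>
    p,c,T=fit({k[1]:v for k,v in big.items() if k[0]==n},B,x0);print(n,p,c)
          ~~~^^^^^^^^^^^^^^^^^^^^^^^^^^^^^^^^^^^^^^^^^^^^^^^^^
  File "fit.py", line 27, in fit
    best=min((minimize(cost,[x0[0],x0[1],y*100],method='Nelder-Mead',options=dict(initial_simplex=np.array([[x0[0],x0[1],y*100],[x0[0]+15,x0[1],y*100],[x0[0],x0[1]+15,y*100],[x0[0],x0[1],y*100+10]]))) for y in (x0[2]-.1,x0[2],x0[2]+.1)),key=lambda o:o.fun)
  File "fit.py", line 27, in <genexpr>
    best=min((minimize(cost,[x0[0],x0[1],y*100],method='Nelder-Mead',options=dict(initial_simplex=np.array([[x0[0],x0[1],y*100],[x0[0]+15,x0[1],y*100],[x0[0],x0[1]+15,y*100],[x0[0],x0[1],y*100+10]]))) for y in (x0[2]-.1,x0[2],x0[2]+.1)),key=lambda o:o.fun)
              ~~~~~~~~^^^^^^^^^^^^^^^^^^^^^^^^^^^^^^^^^^^^^^^^^^^^^^^^^^^^^^^^^^^^^^^^^^^^^^^^^^^^^^^^^^^^^^^^^^^^^^^^^^^^^^^^^^^^^^^^^^^^^^^^^^^^^^^^^^^^^^^^^^^^^^^^^^^^^^^^^^^^^^^^^^^^^^^^^^^^^^^^^^
    res = _minimize_neldermead(fun, x0, args, callback, bounds=bounds,
                               **options)
    fxe = func(xe)
    fx = function(np.copy(x), *(wrapper_args + args))
  File "fit.py", line 24, in cost
    s=sil(cam,boxes,T(p),roi)>0
      ~~~^^^^^^^^^^^^^^^^^^^^
  File "fit.py", line 11, in sil
    q=(proj(cam,T(b))+.5-roi[:2])*S
       ~~~~^^^^^^^^^^
  File "h.py", line 15, in proj
    c=r.calibration(cam)
ValueError: time passes only in moves, steps and waits
```

```bash
sed -i 's/^def cloud/from functools import lru_cache\n@lru_cache(None)\ndef cal(n): return r.calibration(n)\ndef cloud/; s/r\.calibration(cam)/cal(cam)/' h.py
cat > go.py <<'E'
from fit import *
cam='top'; img,W=cloud(cam)
for o in r.cut_out('airbox',cam):
    print(o['rect'],o['confidence'])
    m=o['pixels'].astype(np.uint8); k,l,st,_=cv2.connectedComponentsWithStats(m); m=l==1+st[1:,4].argmax()
    if o['rect'][0]<290 or o['rect'][0]>310: continue
    p,c,T=fit({cam:m},AIR,(592,-62,.08)); print(p,c)
def draw(img,cam,boxes,T,col):
    for b in boxes:
        q=proj(cam,T(b))
        for i in range(8):
            for j in range(i):
                if (b[i]!=b[j]).sum()==1:
                    cv2.line(img,*[tuple(int(v) for v in ((q[t]+.5-off)*k)) for t in(i,j)],col,1,cv2.LINE_AA)
out=[]
k=8
T=lambda p:(lambda b:b@np.array([[np.cos(p[2]),np.sin(p[2]),0],[-np.sin(p[2]),np.cos(p[2]),0],[0,0,1]])+[p[0],p[1],0])
off=np.array([290,140]);a=cv2.resize(img[140:225,290:365],None,fx=k,fy=k,interpolation=cv2.INTER_CUBIC)
draw(a,cam,AIR[:3],T(p),(0,255,0))
k=5
off=np.array([190,160]);b=cv2.resize(img[160:225,190:245],None,fx=k,fy=k,interpolation=cv2.INTER_CUBIC)
draw(b,cam,COV,T([541,316,-.134]),(0,0,255))
c=np.zeros((680,900,3),np.uint8);c[:680,:600]=a;c[:325,610:885]=b
cv2.imwrite('pics/v2.png',cv2.resize(c,(780,590)))
E
python3 go.py
```

```text
[297.5, 145.1, 355.5, 216.5] 0.73
[np.float64(590.6131861426454), np.float64(-56.75012083357629), np.float64(0.06778146519579437)] 0.03028348206286058
```

View pics/v2.png

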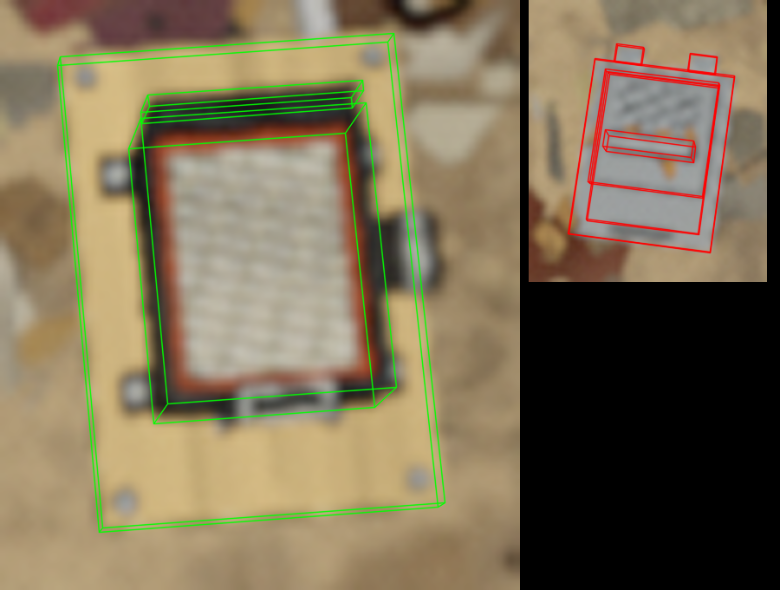

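```bash
cat > k.py <<'E'
import sys
from h import *
A=[591,-57,.068]
def a2w(x,y): c,s=np.cos(A[2]),np.sin(A[2]); return A[0]+c*x-s*y, A[1]+s*x+c*y
def rel(targets):
    # targets: world x,y,z(TCP), yaw of jaw axis
    s=r.sense(); M=R.from_quat(s['orientation']).as_matrix(); y0=np.arctan2(M[1,1],M[0,1])
    print('t',round(s['clock'],2),'pos',s['position'].round(1),'yaw',round(y0,4),'tilt',M[:,2].round(4),'F',s['contact_force'].round(1),'w',round(s['grip_width'],1))
    for t in targets:
        d=M.T@(np.array(t[:3])-s['position'])/10; print(np.round(t,2),'->',d.round(2),'turn',round((y0-t[3]+np.pi/2)%np.pi-np.pi/2,3))
def air(x,y,z,yaw=0): return (*a2w(x,y),z,np.pi/2+A[2]+yaw)
if __name__=='__main__': rel([air(*map(float,a.split(','))) for a in sys.argv[1:]])
E
python3 k.py -45,0,404 -45,0,278 -122,0,278
```

```text
t 1.1 pos [183.3 491.9 404.7] yaw 1.214 tilt [ 0. -0. -1.] F [-0.6  1.1 -0.1] w 85.6
[546.1  -60.06 404.     1.64] -> [-53.27 -39.06   0.07] turn -0.425
[546.1  -60.06 278.     1.64] -> [-53.27 -39.06  12.67] turn -0.425
[469.28 -65.29 278.     1.64] -> [-46.25 -42.23  12.67] turn -0.425
```

```bash
python3 -m handwheel '[-13,-10,0,-0.1,-27,-20,0,-0.2,-40,-29,0,-0.3,-53.3,-39,0,-0.425,-53.3,-39,0,-0.425,-53.3,-39,0,-0.425,-53.3,-39,0,-0.425,-53.3,-39,0,-0.425,-53.3,-39,0,-0.425,-53.3,-39,0,-0.425,-53.3,-39,0,-0.425,-53.3,-39,0,-0.425,-53.3,-39,0,-0.425,-53.3,-39,0,-0.425,-53.3,-39,0,-0.425,-53.3,-39,0,-0.425,-53.3,-39,0,-0.425,-53.3,-39,0,-0.425,-53.3,-39,0,-0.425,-53.3,-39,0,-0.425]' 0
python3 - <<'E'
from fit import *
cam='scene'; img,W=cloud(cam); cv2.imwrite('scene1.png',img)
o=r.cut_out('airbox',cam)[:2]
for q in o: print(q['rect'],q['confidence'])
a=cv2.resize(img[140:240,220:345],None,fx=6,fy=6,interpolation=cv2.INTER_CUBIC)
# overlay
p=[591,-57,.068]
T=lambda b:b@np.array([[np.cos(p[2]),np.sin(p[2]),0],[-np.sin(p[2]),np.cos(p[2]),0],[0,0,1]])+[p[0],p[1],0]
B=AIR[:3]+[box(-81,-79,-18,18,87,118)]
for b in B:
    q=(proj(cam,T(b))+.5-[220,140])*6
    for i in range(8):
        for j in range(i):
            if (b[i]!=b[j]).sum()==1: cv2.line(a,tuple(map(int,q[i])),tuple(map(int,q[j])),(0,255,0),1)
cv2.imwrite('pics/v3.png',a)
E
python3 k.py -45,0,278 -45,0,404
```

```text
clock: 2.77
position: [545.9, -58.8, 404.6]
orientation: [-0.035, 0.999, 0.0, -0.0]
contact_force: [0.0, -0.7, 0.1]
grip_width: 0.2
[239.1, 168.3, 308.8, 206.8] 0.72
[291.7, 170.9, 300.0, 181.9] 0.5
t 2.87 pos [545.9 -58.5 404.9] yaw 1.6409 tilt [-2.e-04  2.e-04 -1.e+00] F [-0.   0.5  0.3] w -0.1
[546.1  -60.06 278.     1.64] -> [-1.000e-02 -1.600e-01  1.269e+01] turn 0.002
[546.1  -60.06 404.     1.64] -> [-0.01 -0.16  0.09] turn 0.002
```

View pics/v3.png

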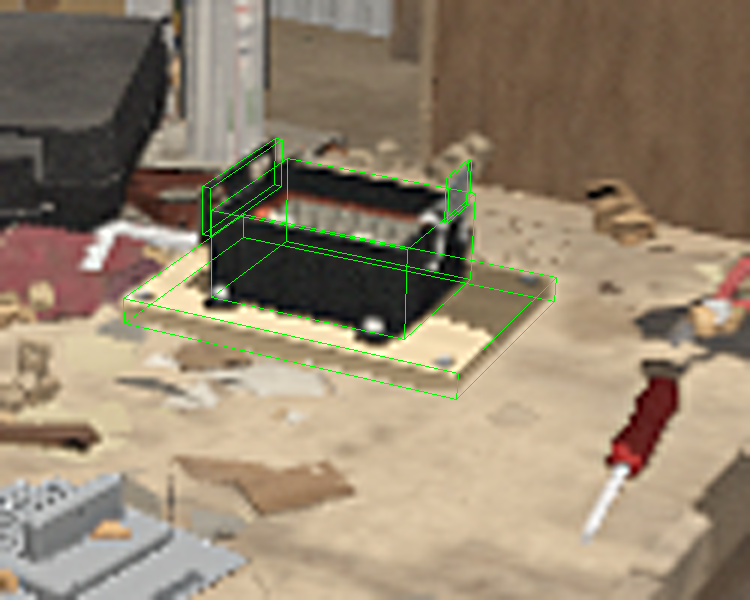

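```bash
python3 -m handwheel '[0,-0.15,4,0,0,-0.15,8,0,0,-0.15,11.8,0,0,-0.15,11.8,0,0,-0.15,11.8,0,1.2,-0.15,11.8,0,2.4,-0.15,11.8,0,3.2,-0.15,11.9,0,4,-0.15,12.1,0,4.9,-0.15,12.4,0,5.5,-0.15,12.8,0,6.1,-0.15,13.3,0,6.6,-0.15,13.7,0,6.6,-0.15,13.7,0,6.6,-0.15,13.7,0]'
python3 - <<'E'
from h import *
img,W=cloud('top')
cv2.imwrite('top1.png',img)
img2,W=cloud('scene')
a=cv2.resize(img[175:235,290:365],(600,480),interpolation=cv2.INTER_CUBIC)[:300]
b=cv2.resize(img2[150:210,240:320],(640,480),interpolation=cv2.INTER_CUBIC)[:300]
c=np.zeros((600,640,3),np.uint8);c[:300,:600]=a;c[300:]=b
cv2.imwrite('pics/v4.png',c)
print(r.sense()['position'],r.sense()['contact_force'])
E
```

```text
clock: 4.12
position: [480.4, -65.6, 267.3]
orientation: [-0.034, 0.999, 0.0, -0.001]
contact_force: [0.4, -0.7, 0.4]
grip_width: -0.2
[481.06396295 -65.68760346 267.61667501] [ 1.06329067 -0.2807156  -0.76917931]
```

View pics/v4.png

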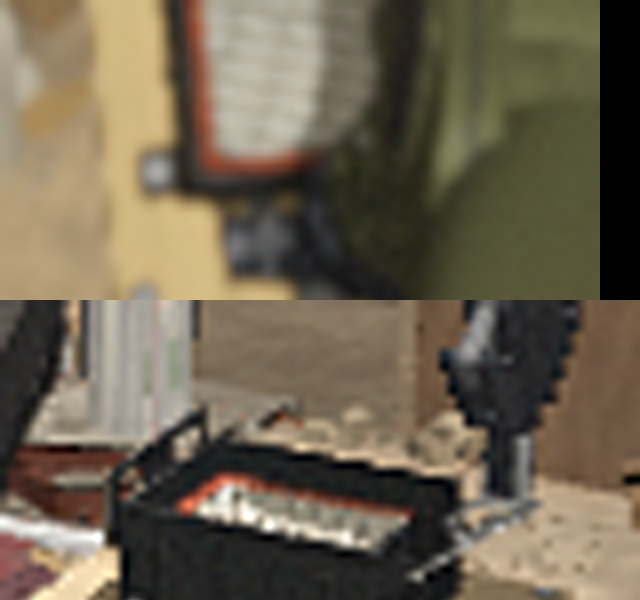

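```bash
python3 -m handwheel '[-0.3,0,-3,0,-0.3,0,-7,0,-0.3,0,-11,0,-0.3,0,-13,0,-0.3,0,-13,0]' 8.5
python3 - <<'E'
from k import *
rel([(542,316,397,np.pi/2-.131),(542,316,194,np.pi/2-.131)])
E
```

```text
clock: 4.63
position: [486.0, -65.7, 403.1]
orientation: [-0.034, 0.999, -0.001, 0.005]
contact_force: [0.7, 0.5, -0.4]
grip_width: 60.3
t 4.63 pos [486.  -65.7 403.1] yaw 1.6391 tilt [ 0.0103 -0.0014 -0.9999] F [ 0.7  0.5 -0.4] w 60.3
[542.   316.   397.     1.44] -> [-8.19 37.7   0.62] turn 0.199
[542.   316.   194.     1.44] -> [-7.98 37.74 20.92] turn 0.199
```

```bash
python3 -m handwheel '[-1,4,0.5,0.03,-2,8,0.5,0.06,-3,12,0.5,0.1,-4,16,0.5,0.13,-5,20,0.5,0.16,-6,24,0.5,0.2,-7,28,0.5,0.2,-7.6,32,0.5,0.2,-8.1,35.5,0.5,0.2,-8.2,37.7,0.5,0.2,-8.2,37.7,0.5,0.2,-8.2,37.7,0.5,0.2,-8.2,37.7,0.5,0.2]' 8.5
python3 - <<'E'
from fit import *
from k import rel
cam='scene';r.camera(cam)
m=r.cut_out('cover',cam)[0]['pixels'].astype(np.uint8);k,l,st,_=cv2.connectedComponentsWithStats(m); m=l==1+st[1:,4].argmax()
p,c,T=fit({cam:m},COV,(542,316,-.13));print(np.round(p,3),c)
rel([(542,316,250,np.pi/2-.131),(542,316,194,np.pi/2-.131)])
E
```

```text
clock: 5.72
position: [539.8, 315.9, 391.7]
orientation: [0.066, 0.998, -0.001, -0.001]
contact_force: [-0.9, 0.5, 0.3]
grip_width: 85.3
[ 5.43732e+02  3.13300e+02 -2.10000e-01] 0.14770911028236544
t 5.82 pos [540.  315.  392.4] yaw 1.4376 tilt [-7.e-04 -8.e-04 -1.e+00] F [ 0.1 -0.5 -0.8] w 85.0
[542.   316.   250.     1.44] -> [-0.2   0.13 14.24] turn -0.002
[542.   316.   194.     1.44] -> [-0.2   0.14 19.84] turn -0.002
```

```bash
python3 -m handwheel '[-0.2,0.13,4,0,-0.2,0.13,8,0,-0.2,0.13,12,0,-0.2,0.13,15,0,-0.2,0.13,17,0,-0.2,0.13,18.5,0,-0.2,0.13,19.8,0,-0.2,0.13,19.8,0,-0.2,0.13,19.8,0]' && python3 -m handwheel '[0,0,0,0,0,0,0,0,0,0,0,0,0,0,0,0,0,0,0,0,0,0,0,0]' 6.0; python3 k.py 0,0,300
```

```text
clock: 6.57
position: [542.0, 315.9, 194.4]
orientation: [0.067, 0.998, -0.001, -0.001]
contact_force: [-0.3, -0.4, -0.2]
grip_width: 85.3
clock: 7.07
position: [542.9, 317.5, 196.6]
orientation: [0.066, 0.998, 0.001, 0.002]
contact_force: [0.2, -1.5, 6.7]
grip_width: 68.3
t 7.07 pos [542.9 317.5 196.6] yaw 1.4387 tilt [ 0.0032  0.001  -1.    ] F [ 0.2 -1.5  6.7] w 68.3
[591.   -57.   300.     1.64] -> [ -9.73 -36.47 -10.36] turn -0.2
```

```bash
python3 -m handwheel '[0,0,0,0,0,0,-0.4,0,0,0,-0.9,0,0,0,-0.9,0,0,0,-0.9,0]' 8.5 && python3 -m handwheel '[0,0,0,0,0,0,0,0,0,0,0,0,0,0,0,0,0,0,0,0,0,0,0,0]' 6.0; python3 -m handwheel '[0,0,-1,0,0,0,-3,0,0,0,-6,0,0,0,-10,0,0,0,-14,0,0,0,-16,0,0,0,-16,0,0,0,-16,0]'
python3 k.py 0,55,300 0,200,360
python3 - <<'E'
from h import *
img,W=cloud('scene'); cv2.imwrite('s2.png',img)
img2,_=cloud('top')
a=cv2.resize(img[100:270,170:330],(565,600),interpolation=cv2.INTER_CUBIC)
cv2.imwrite('pics/v5.png',a)
E
```

```text
clock: 7.48
position: [542.3, 317.5, 204.2]
orientation: [0.066, 0.998, 0.0, 0.0]
contact_force: [0.2, -0.7, 0.4]
grip_width: 85.2
clock: 7.98
position: [542.2, 317.4, 204.3]
orientation: [0.066, 0.998, 0.0, 0.0]
contact_force: [-0.9, -0.5, 4.5]
grip_width: 68.0
clock: 8.65
position: [542.4, 317.4, 365.1]
orientation: [0.066, 0.998, 0.001, 0.001]
contact_force: [-0.5, 0.4, -2.5]
grip_width: 67.8
t 8.65 pos [542.4 317.4 365.1] yaw 1.439 tilt [ 0.0024  0.0014 -1.    ] F [-0.5  0.4 -2.5] w 67.8
[587.26  -2.13 300.     1.64] -> [ -8.64 -31.1    6.47] turn -0.2
[577.41 142.54 360.     1.64] -> [ -5.77 -16.88   0.49] turn -0.2
```

View pics/v5.png

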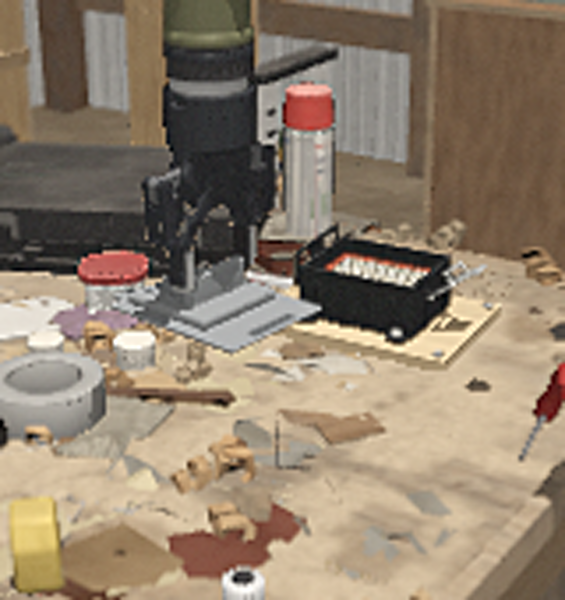

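```bash
python3 k.py 0,121,340,1.5708; python3 -c "
from station import r;print(r.sense()['joint_pos'].round(2))"
```

```text
t 8.75 pos [541.5 316.9 361.9] yaw 1.4389 tilt [-0.003  -0.0017 -1.    ] F [ 0.2  0.3 -2.7] w 67.7
[582.78  63.72 340.     3.21] -> [ -7.43 -24.55   2.23] turn 1.371
[0.53 0.46 0.05 1.17 0.   0.66]
```

```bash
python3 -m handwheel '[-0.5,-2,0,-0.1,-1,-4,0,-0.22,-1.5,-6,0,-0.34,-2,-8,0,-0.46,-2.5,-10,0,-0.58,-3,-12,0,-0.7,-4,-14,0,-0.82,-5,-16,0,-0.94,-5.5,-18,0,-1.06,-6,-20,0,-1.18,-6.5,-22,0,-1.3,-7,-23,0,-1.42,-7.4,-24,0,-1.54,-7.4,-24.5,0,-1.66,-7.4,-24.5,1,-1.77,-7.4,-24.5,2.2,-1.77,-7.4,-24.5,2.2,-1.77,-7.4,-24.5,2.2,-1.77]'
python3 k.py 0,121,276,1.5708 0,127,252,1.5708
```

```text
clock: 10.25
position: [582.1, 64.5, 339.1]
orientation: [0.73, -0.683, -0.002, 0.002]
contact_force: [0.2, 0.2, -1.9]
grip_width: 67.8
t 10.25 pos [582.1  64.5 339.1] yaw -3.0746 tilt [-5.9e-03 -7.0e-04 -1.0e+00] F [ 0.2  0.2 -1.9] w 67.8
[582.78  63.72 276.     3.21] -> [ 0.08 -0.1   6.31] turn -0.001
[582.37  69.71 252.     3.21] -> [-0.52 -0.11  8.71] turn -0.001
```

```bash
python3 -m handwheel '[0.05,0,2,0,0.05,0,4,0,0.05,0,6,0,0.05,0,6.3,0,0.05,0,6.6,0,0,0,6.9,0,-0.1,0,7.2,0]' ; python3 -m handwheel '[0,0,0,0,-0.05,0,0.3,0,-0.15,0,0.6,0,-0.25,0,0.9,0,-0.35,0,1.2,0,-0.4,0,1.5,0,-0.4,0,1.5,0,-0.4,0,1.5,0]'
python3 - <<'E'
from k import *
img,W=cloud('scene'); cv2.imwrite('s3.png',img)
a=cv2.resize(img[130:230,220:340],(720,600),interpolation=cv2.INTER_CUBIC)
cv2.imwrite('pics/v6.png',a)
rel([])
E
```

```text
clock: 10.83
position: [583.6, 65.8, 271.1]
orientation: [0.73, -0.683, 0.001, -0.001]
contact_force: [-1.8, 0.6, 4.1]
grip_width: 68.0
clock: 11.5
position: [583.9, 70.9, 256.5]
orientation: [0.731, -0.682, 0.0, -0.003]
contact_force: [-1.5, 5.2, 4.1]
grip_width: 67.8
t 11.55 pos [583.9  70.8 256.6] yaw -3.0729 tilt [ 0.0039  0.0033 -1.    ] F [-1.9  5.2  4.6] w 67.6
```

View pics/v6.png

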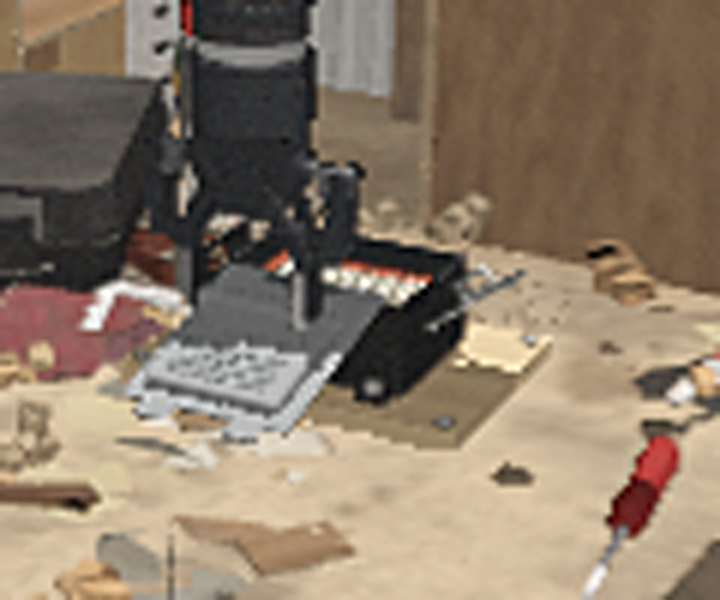

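```bash
cat > tilt.py <<'E'
from k import *
def tilt(cam='scene',n=1):
    s=r.sense(); M=R.from_quat(s['orientation']).as_matrix()
    img,W=cloud(cam); m=r.cut_out('cover',cam)[0]['pixels']
    P=W[m]; P=P[np.isfinite(P).all(1)]-s['position']; 
    yv=M[:,1]; xv=-M[:,0] # cover x
    L=np.stack([P@xv,P@yv,P[:,2]],1)
    L=L[(L[:,0]>14)&(L[:,0]<58)&(abs(L[:,1])<44)&(L[:,2]<-140)]
    k=np.ones(len(L),bool)
    for _ in range(8):
        A_=np.c_[L[:,:2],np.ones(len(L))]; c=np.linalg.lstsq(A_[k],L[k,2],rcond=None)[0]; e=L[:,2]-A_@c; k=abs(e)<max(4,1.5*np.median(abs(e)))
    print('tilt',np.arctan(-c[0]).round(3),'roll',c[1].round(3),'dome z at x0 rel TCP',c[2].round(1),'n',k.sum(),'rms',e[k].std().round(1))
if __name__=='__main__': tilt(); rel([])
E
python3 tilt.py
```

```text
tilt 0.321 roll -0.008 dome z at x0 rel TCP -179.7 n 173 rms 1.9
t 11.65 pos [583.9  70.9 256.6] yaw -3.0728 tilt [ 0.0039  0.0034 -1.    ] F [-1.2  5.6  4. ] w 68.0
```

```bash
python3 -m handwheel '[-0.3,0,-3,0,-0.6,0,-6,0,-0.6,0,-9,0,-0.6,0,-9,0,-0.6,0,-9,0,-0.6,0,-9,0]'; python3 k.py -18,0,347,0
```

```text
clock: 12.15
position: [582.3, 75.5, 344.3]
orientation: [0.73, -0.683, -0.0, 0.0]
contact_force: [-2.0, 0.4, -2.6]
grip_width: 68.1
t 12.15 pos [582.3  75.5 344.3] yaw -3.0743 tilt [-3.e-04 -3.e-04 -1.e+00] F [-2.   0.4 -2.6] w 68.1
[573.04 -58.22 347.     1.64] -> [13.28  1.83 -0.27] turn 1.57
```

```bash
python3 -m handwheel '[1,0.2,-0.2,0.12,2,0.3,-0.2,0.24,3,0.4,-0.2,0.36,4,0.5,-0.2,0.48,5,0.7,-0.2,0.6,6,0.8,-0.2,0.72,7,1,-0.2,0.84,8,1.1,-0.2,0.96,9,1.2,-0.2,1.08,10,1.4,-0.2,1.2,11,1.5,-0.2,1.32,12,1.6,-0.2,1.44,13,1.8,-0.2,1.57,13.3,1.8,-0.2,1.57,13.3,1.8,-0.2,1.57,13.3,1.8,-0.2,1.57]'
cat > ov.py <<'E'
# overlay cover hypothesis from TCP (pivot at 166 below TCP, cover (dx0,38) at pivot), and airbox
import sys
from fit import *
from k import *
th=float(sys.argv[1]); dx=float(sys.argv[2]); out=sys.argv[3]
s=r.sense(); M=R.from_quat(s['orientation']).as_matrix(); piv=s['position']+166*M[:,2]
def TC(b):
    l=b-[dx,0,38]; x=l[:,0]*np.cos(th)+l[:,2]*np.sin(th); z=-l[:,0]*np.sin(th)+l[:,2]*np.cos(th)
    X=-M[:,0]; return piv+np.outer(x,X)+np.outer(l[:,1],np.cross([0,0,1],X))+np.outer(z,[0,0,1])
p=A; TA=lambda b:b@np.array([[np.cos(p[2]),np.sin(p[2]),0],[-np.sin(p[2]),np.cos(p[2]),0],[0,0,1]])+[p[0],p[1],0]
def pic(cam,u,v,w,h,k):
    img,W=cloud(cam); a=cv2.resize(img[v:v+h,u:u+w],None,fx=k,fy=k,interpolation=cv2.INTER_CUBIC)
    for BB,T,col in((AIR[:3],TA,(0,255,0)),(COV[1:],TC,(0,0,255))):
        for b in BB:
            q=(proj(cam,T(b))+.5-[u,v])*k
            for i in range(8):
                for j in range(i):
                    if (b[i]!=b[j]).sum()==1: cv2.line(a,tuple(map(int,q[i])),tuple(map(int,q[j])),col,1,cv2.LINE_AA)
    return a
a=pic('scene',235,145,80,60,9)
cv2.imwrite('pics/'+out,a[:600,:800])
rel([])
E
python3 ov.py .32 0 v7.png; python3 tilt.py
```

```text
clock: 13.48
position: [573.2, -58.2, 345.6]
orientation: [-0.035, 0.999, 0.0, -0.001]
contact_force: [1.0, -0.2, -1.5]
grip_width: 68.0
t 13.53 pos [573.3 -57.9 345.9] yaw 1.6412 tilt [-1.5e-03  5.0e-04 -1.0e+00] F [ 0.7 -0.  -1.7] w 67.7
tilt 0.236 roll -0.014 dome z at x0 rel TCP -179.6 n 32 rms 1.1
t 13.63 pos [573.5 -57.8 346.3] yaw 1.6409 tilt [-6.e-04  3.e-04 -1.e+00] F [-0.   1.5 -2. ] w 67.8
```

View pics/v7.png

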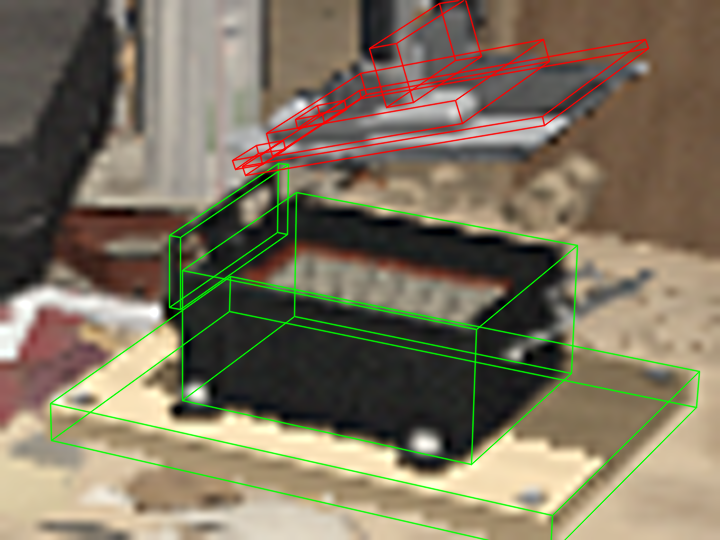

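```bash
cat > fc.py <<'E'
from fit import *
from k import *
def run(x0=(.25,0,0)):
    s=r.sense(); M=R.from_quat(s['orientation']).as_matrix(); piv=s['position']+166*M[:,2]; X=-M[:,0]
    img,W=cloud('scene'); o=r.cut_out('cover','scene')
    m=o[0]['pixels'].astype(np.uint8); k,l,st,_=cv2.connectedComponentsWithStats(m); m=(l==1+st[1:,4].argmax()).astype(np.uint8)
    v,u=np.nonzero(m); roi=[u.min()-12,v.min()-12,u.max()+12,v.max()+12]
    f=lambda a:cv2.resize(a[roi[1]:roi[3],roi[0]:roi[2]].astype(np.float32),None,fx=S,fy=S)>.5
    hsv=cv2.cvtColor(img,cv2.COLOR_BGR2HSV); dark=f((hsv[...,2]<60)&(m==0))
    mm=f(m)
    def T(q):
        th,dx,dz=q[0]/100,q[1],q[2]
        def t(b):
            L=b-[dx,0,38-dz]; x=L[:,0]*np.cos(th)+L[:,2]*np.sin(th); z=-L[:,0]*np.sin(th)+L[:,2]*np.cos(th)
            return piv+np.outer(x,X)+np.outer(L[:,1],np.cross([0,0,1],X))+np.outer(z,[0,0,1])
        return t
    def cost(q):
        a=sil('scene',COV,T(q),roi)>0; ok=~dark
        return 1-(a&mm&ok).sum()/((a|mm)&ok).sum()+.00005*(q[1]**2+q[2]**2)
    best=min((minimize(cost,[t,x0[1],x0[2]],method='Nelder-Mead',options=dict(initial_simplex=[[t,0,0],[t+8,0,0],[t,6,0],[t,0,6]])) for t in (15,25,35)),key=lambda o:o.fun)
    print('conf',o[0]['confidence'],'th,dx,dz',best.x.round(2),'cost',round(best.fun,3))
    return img,T(best.x)
if __name__=='__main__':
    img,T=run(); rel([])
    a=cv2.resize(img[140:200,235:315],None,fx=9,fy=9,interpolation=cv2.INTER_CUBIC)
    for b in COV[1:]:
        q=(proj('scene',T(b))+.5-[235,140])*9
        for i in range(8):
            for j in range(i):
                if (b[i]!=b[j]).sum()==1: cv2.line(a,tuple(map(int,q[i])),tuple(map(int,q[j])),(0,0,255),1,cv2.LINE_AA)
    cv2.imwrite('pics/v8.png',a)
E
python3 fc.py
```

```text
conf 0.9 th,dx,dz [21.11  1.61 -0.66] cost 0.107
t 13.73 pos [573.5 -57.8 346.6] yaw 1.6405 tilt [-1.e-04  1.e-04 -1.e+00] F [-0.4 -0.3 -1.8] w 67.5
```

View pics/v8.png

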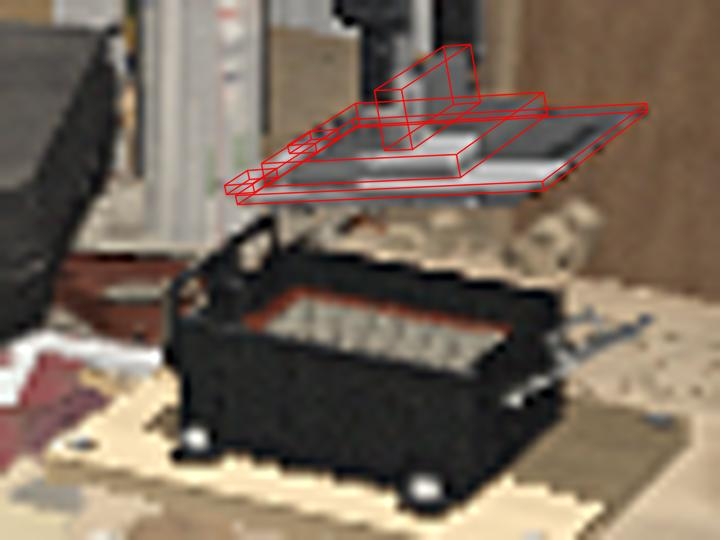

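```bash
python3 -m handwheel '[-0.4,0,1.5,0,-0.4,0,3,0,-0.4,0,4.2,0,-0.4,0,4.8,0,-0.4,0,4.85,0,-0.4,0,4.85,0,-0.4,0,4.85,0]'; python3 k.py -13,0,297.5 6.8,0,292.2
python3 fc.py
```

```text
clock: 14.32
position: [577.9, -57.9, 299.0]
orientation: [-0.034, 0.999, -0.0, 0.001]
contact_force: [-0.1, 1.1, -2.2]
grip_width: 67.9
t 14.32 pos [577.9 -57.9 299. ] yaw 1.6393 tilt [ 1.3e-03 -1.0e-04 -1.0e+00] F [-0.1  1.1 -2.2] w 67.9
[578.03 -57.88 297.5    1.64] -> [-0.01  0.    0.15] turn 0.0
[597.78 -56.54 292.2    1.64] -> [-1.99  0.    0.68] turn 0.0
conf 0.69 th,dx,dz [15.  0.  0.] cost 1.0
t 14.42 pos [577.9 -58.  299.2] yaw 1.6391 tilt [ 1.8e-03 -2.0e-04 -1.0e+00] F [-0.1  0.  -3. ] w 67.7
```

```bash
python3 -m handwheel '[-0.3,0,0.2,0,-0.6,0,0.3,0,-0.9,0,0.37,0,-1.2,0,0.45,0,-1.5,0,0.52,0,-1.7,0,0.6,0,-2,0,0.65,0,-2,0,0.65,0,-2,0,0.65,0]'; 
python3 - <<'E'
from k import *
rel([air(6.8,0,292.2)])
img,W=cloud('scene')
a=cv2.resize(img[145:205,235:315],None,fx=9,fy=9,interpolation=cv2.INTER_CUBIC)
cv2.imwrite('pics/v9.png',a)
E
python3 fc.py
```

```text
clock: 15.17
position: [597.6, -56.5, 291.6]
orientation: [-0.034, 0.999, 0.0, -0.0]
contact_force: [0.1, 0.3, -2.3]
grip_width: 67.9
t 15.17 pos [597.6 -56.5 291.6] yaw 1.6392 tilt [-1.e-04  2.e-04 -1.e+00] F [ 0.1  0.3 -2.3] w 67.9
[597.78 -56.54 292.2    1.64] -> [-0.02 -0.   -0.06] turn 0.0
conf 0.85 th,dx,dz [23.18  1.18 -0.16] cost 0.102
t 15.32 pos [597.4 -56.6 291.7] yaw 1.6391 tilt [-1.e-04  1.e-04 -1.e+00] F [-0.7 -0.  -1.3] w 68.2
```

View pics/v9.png

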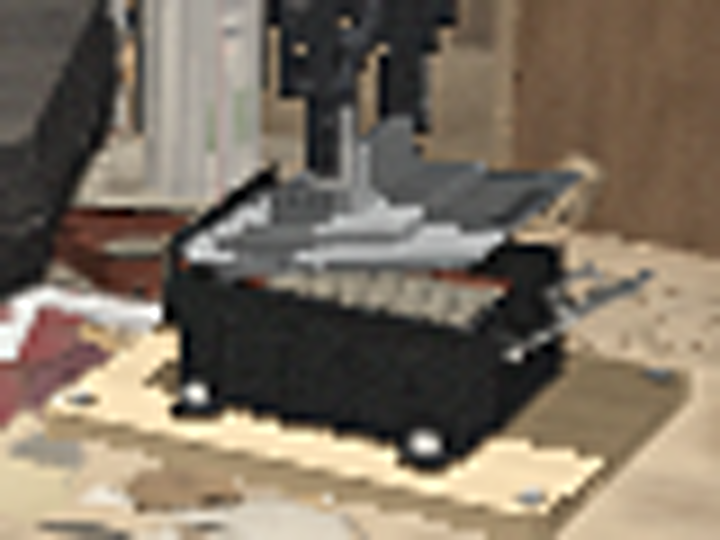

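```bash
python3 -m handwheel '[0.03,0,0.2,0,0.1,0,0.4,0,0.17,0,0.6,0,0.23,0,0.8,0,0.3,0,1,0,0.37,0,1.2,0,0.43,0,1.4,0,0.5,0,1.6,0,0.5,0,1.6,0,0.5,0,1.6,0]'; python3 fc.py;
```

```text
clock: 16.15
position: [591.8, -56.9, 276.6]
orientation: [-0.034, 0.999, 0.0, -0.0]
contact_force: [-3.6, 1.9, 6.9]
grip_width: 67.8
conf 0.72 th,dx,dz [ 1.94 -1.32 -4.32] cost 0.121
t 16.25 pos [591.8 -56.9 276.6] yaw 1.6392 tilt [-3.e-04  2.e-04 -1.e+00] F [-4.2  1.1  6.4] w 67.7
```

```bash
python3 -m handwheel '[0,0,0.1,0,0,0,0.2,0,0,0,0.3,0,0,0,0.3,0,0,0,0.3,0]'; python3 -m handwheel '[0,0,0,0,0,0,0,0,0,0,0,0,0,0,-0.5,0,0,0,-3,0,0,0,-6.5,0,0,0,-9,0,0,0,-9,0]' 8.5
python3 k.py -50,0,360
cat > flush.py <<'E'
from fit import *
from k import *
W=np.nanmean([cloud('scene')[1] for _ in range(3)],0)
P=W.reshape(-1,3); P=P[np.isfinite(P).all(1)]
d=P-[A[0],A[1],0]; c,s=np.cos(A[2]),np.sin(A[2])
L=np.c_[c*d[:,0]+s*d[:,1],-s*d[:,0]+c*d[:,1],d[:,2]]
for n,(a,b,e,f) in dict(front=(-70,-38,-50,50),dome=(15,55,-40,40),left=(-30,60,49,55),frontL=(-70,-40,15,50),frontR=(-70,-40,-50,-15),bridge=(72,78,-50,50)).items():
    k=(L[:,0]>a)&(L[:,0]<b)&(L[:,1]>e)&(L[:,1]<f)&(L[:,2]>50)&(L[:,2]<130); print(n,k.sum(),np.median(L[k,2]).round(1),L[k,2].std().round(1))
    if n in('dome',): print(np.polyfit(L[k,0],L[k,2],1).round(3))
E
python3 flush.py; python3 - <<'E'
from h import *
img,W=cloud('scene');a=cv2.resize(img[145:205,235:315],None,fx=7,fy=7,interpolation=cv2.INTER_CUBIC)
cv2.imwrite('pics/v10.png',a)
E
```

```text
clock: 16.67
position: [591.6, -56.9, 274.7]
orientation: [-0.034, 0.999, 0.0, 0.0]
contact_force: [-6.9, 1.3, 12.6]
grip_width: 68.1
clock: 17.33
position: [594.4, -57.2, 368.7]
orientation: [-0.034, 0.999, -0.001, 0.005]
contact_force: [0.1, -0.4, -0.1]
grip_width: 85.0
t 17.33 pos [594.4 -57.2 368.7] yaw 1.6389 tilt [ 0.0102 -0.0012 -0.9999] F [ 0.1 -0.4 -0.1] w 85.0
[541.12 -60.4  360.     1.64] -> [5.35 0.05 0.82] turn 0.0
front 120 83.6 9.5
dome 55 94.6 1.1
[-3.0000e-03  9.4715e+01]
left 17 83.8 11.4
frontL 44 83.4 10.2
frontR 32 84.0 7.4
bridge 37 89.3 4.3flush.py:3: RuntimeWarning: Mean of empty slice
  W=np.nanmean([cloud('scene')[1] for _ in range(3)],0)
```

View pics/v10.png

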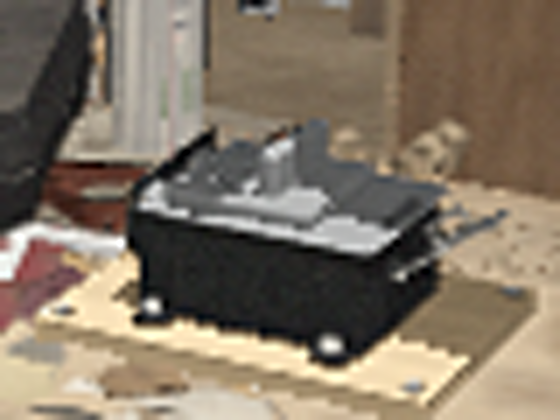

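```bash
python3 -m handwheel '[2.5,0.05,0,0,5.1,0.05,0,0,5.1,0.05,0,0,5.1,0.05,0,0,5.1,0.05,4,0,5.1,0.05,7,0,5.1,0.05,9.5,0,5.1,0.05,10.5,0,5.1,0.05,10.8,0,5.1,0.05,10.8,0]' 0; python3 -m handwheel '[0,0,0.1,0,0,0,0.2,0,0,0,0.3,0,0,0,0.4,0,0,0,0.4,0]'; python3 k.py
```

```text
clock: 18.37
position: [540.2, -59.7, 257.3]
orientation: [-0.034, 0.999, 0.0, -0.002]
contact_force: [-11.3, 1.9, 25.1]
grip_width: -0.2
clock: 18.78
position: [539.9, -59.7, 257.2]
orientation: [-0.034, 0.999, 0.0, -0.0]
contact_force: [-20.3, 1.9, 52.3]
grip_width: -0.4
t 18.78 pos [539.9 -59.7 257.2] yaw 1.6391 tilt [-7.e-04  0.e+00 -1.e+00] F [-20.3   1.9  52.3] w -0.4
```

```bash
python3 -m handwheel '[0,0,-3,0,0,0,-6,0,2,0,-8,0,5,0,-8,0,9,0,-8,0,9.8,0,-8,0,9.8,0,-8,0,9.8,0,-4,0,9.8,0,-1,0,9.8,0,0.4,0,9.8,0,0.4,0,9.8,0,0.4,0]'; python3 k.py -137,0,252.6 -131.2,0,259 -122.6,0,266.2 -112.8,0,271.6 -102.1,0,274.9 -91.3,0,276
```

```text
clock: 19.78
position: [444.8, -66.6, 246.2]
orientation: [-0.034, 0.999, 0.0, -0.001]
contact_force: [-0.2, 0.0, 0.5]
grip_width: 0.2
t 19.78 pos [444.8 -66.6 246.2] yaw 1.6392 tilt [-1.2e-03  3.0e-04 -1.0e+00] F [-0.2  0.   0.5] w 0.2
[454.32 -66.31 252.6    1.64] -> [-0.95 -0.03 -0.65] turn 0.0
[460.1  -65.91 259.     1.64] -> [-1.53 -0.03 -1.29] turn 0.0
[468.68 -65.33 266.2    1.64] -> [-2.39 -0.03 -2.01] turn 0.0
[478.46 -64.66 271.6    1.64] -> [-3.37 -0.03 -2.55] turn 0.0
[489.14 -63.94 274.9    1.64] -> [-4.44 -0.03 -2.88] turn 0.0
[499.91 -63.2  276.     1.64] -> [-5.52 -0.04 -2.99] turn 0.0
```

```bash
python3 -m handwheel '[-0.5,0,-0.2,0,-0.95,0,-0.6,0,-1.25,0,-1,0,-1.55,0,-1.35,0,-2,0,-1.75,0,-2.4,0,-2.05,0,-2.4,0,-2.05,0]'; python3 -m handwheel '[-0.5,0,-0.3,0,-1,0,-0.55,0,-1.5,0,-0.75,0,-2,0,-0.9,0,-2.5,0,-0.95,0,-3.1,0,-1,0,-3.1,0,-1,0,-3.1,0,-1,0]'; python3 k.py -91.3,0,276
python3 - <<'E'
from h import *
img,W=cloud('scene');a=cv2.resize(img[145:205,250:320],None,fx=8,fy=8,interpolation=cv2.INTER_CUBIC)
cv2.imwrite('pics/v11.png',a)
E
```

```text
clock: 20.37
position: [469.0, -65.0, 268.4]
orientation: [-0.034, 0.999, -0.0, 0.001]
contact_force: [0.0, 1.1, -1.0]
grip_width: 0.1
clock: 21.03
position: [498.4, -62.9, 276.8]
orientation: [-0.034, 0.999, -0.0, -0.001]
contact_force: [-3.4, 0.1, 1.4]
grip_width: 0.0
t 21.03 pos [498.4 -62.9 276.8] yaw 1.639 tilt [-2.1e-03 -1.0e-04 -1.0e+00] F [-3.4  0.1  1.4] w 0.0
[499.91 -63.2  276.     1.64] -> [-0.15 -0.04  0.08] turn 0.0
```

View pics/v11.png

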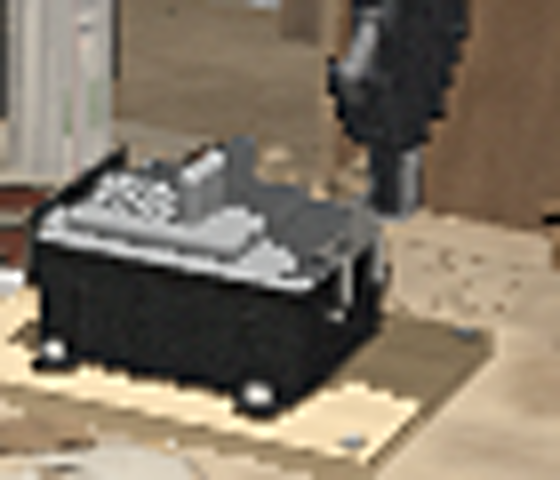

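```bash
python3 -m handwheel '[-0.1,0,0,0,-0.2,0,0,0,-0.3,0,0,0,-0.3,0,0,0]'; python3 -m handwheel '[-0.1,0,0,0,-0.2,0,0,0,-0.3,0,0,0,-0.3,0,0,0]'
```

```text
clock: 21.42
position: [499.5, -62.7, 276.7]
orientation: [-0.034, 0.999, -0.0, -0.003]
contact_force: [-9.1, -2.1, 6.0]
grip_width: 0.1
clock: 21.75
position: [500.5, -62.5, 276.4]
orientation: [-0.034, 0.999, -0.0, -0.005]
contact_force: [-12.6, -1.8, 8.8]
grip_width: 0.4
```

```bash
python3 -m handwheel '[1,0,0,0,3,0,0,0,5,0,-1,0,6,0,-5,0,6,0,-9,0,6,0,-12,0,4,8,-12,0,4,12,-12,0,4,16,-12,0,4,20,-12,0,4,20,-12,0,4,20,-12,0]'
python3 flush.py 2>/dev/null; python3 - <<'E'
from fit import *
from k import *
img,_=cloud('scene');t,_=cloud('top')
cam='scene';k=8;u,v=265,150
a=cv2.resize(img[v:v+45,u:u+45],None,fx=k,fy=k,interpolation=cv2.INTER_CUBIC)
raw=a.copy()
c,s=np.cos(A[2]),np.sin(A[2])
for b in [box(-81.3,-78.7,-18,18,87,118),box(-68.2,-63.8,-20,20,85.3,89.7)]:
    q=(proj(cam,b@np.array([[c,s,0],[-s,c,0],[0,0,1]])+[A[0],A[1],0])+.5-[u,v])*k
    for i in range(8):
        for j in range(i):
            if (b[i]!=b[j]).sum()==1: cv2.line(a,tuple(map(int,q[i])),tuple(map(int,q[j])),(0,255,0),1,cv2.LINE_AA)
tt=cv2.resize(t[150:235,290:375],(220,220),interpolation=cv2.INTER_CUBIC)
o=np.zeros((590,730,3),np.uint8);o[:360,:360]=raw;o[:360,365:725]=a;o[365:585,:220]=tt
cv2.imwrite('pics/v12.png',o); rel([])
for n,x in (('ratchet','top'),('tape','top'),('pliers','top')): print(n,[np.round(z['rect']) for z in r.recognise(n,x)[:1]])
E
```

```text
clock: 22.75
position: [451.8, 139.7, 397.7]
orientation: [-0.038, 0.999, 0.002, 0.002]
contact_force: [-0.0, 0.1, 0.2]
grip_width: -0.1
front 101 83.4 10.4
dome 56 94.7 1.0
[1.4000e-02 9.4207e+01]
left 24 84.3 7.9
frontL 46 83.3 10.5
frontR 19 83.5 10.1
bridge 35 90.5 4.4
t 23.0 pos [451.4 133.6 397.3] yaw 1.6377 tilt [ 8.e-04  0.e+00 -1.e+00] F [-0.  -0.1  0.8] w -0.2
ratchet [array([114., 216., 175., 239.])]
tape [array([146., 175., 168., 193.])]
pliers [array([348., 236., 401., 258.])]
```

View pics/v12.png

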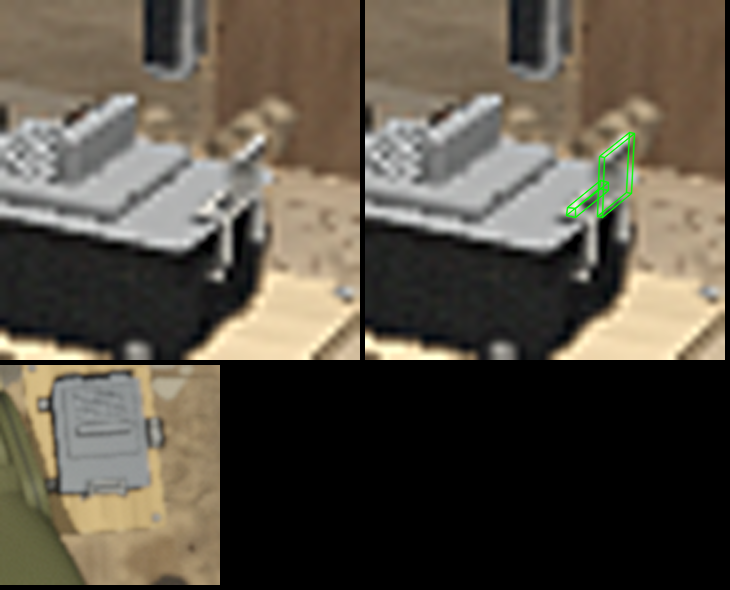

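```bash
python3 -c "
from station import r;print(r.hand_in())"
```

```text
the job is handed in; nothing more can be done
None
```

The cover is back on the air-cleaner base and the wire clip is shut over its front edge. I handed the job in at about 23 s of the 64 s allowed; the hand-in reports no verdict.

- **Clip out:** I swung it out to roughly 0.9 rad with the closed fingers.
- **Tilting the cover:** The tool cannot tilt, so I gripped the cover by the ends of its rib, not across its thickness. Then I tilted it in the fingers by pressing its front underside on the base's left wall. It held about 0.22 rad, down from the 0.32 rad I first measured but still inside the 0.2 to 0.4 rad needed.
- **Fitting it:** The tabs slid under the bridge with no noticeable force. I swung the front down and pressed it.
- **Clip shut:** I pushed it along its arc until it met a firm stop at about 13 N.

**Last checks:**
- **Flush:** The flange top measured 83.4 to 84.3 mm against 84 expected. The dome measured 94.7 mm against 94, with a slope of about 0.01 rad, which is within the noise.
- **Clip:** In the last picture its tab and wire match the outline of a shut clip. The picture is coarse, at about 3 mm per pixel.
- **Other things on the bench:** The ratchet, tape and pliers show within about 3 pixels of where they started.
- **Robot:** The gripper ended clear of everything.

**Disagreed or failed:**
- **Front press:** It reached 52 N at the wrist, more than I intended. Only the fingertips were touching.
- **Recognition miss:** One cover fit just before the tabs went in failed. I went ahead, and the next picture and fit confirmed the tabs were in.

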